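# Gauge the gap of a spring clamp with a taper blade

## Robot

A 6-joint arm with a two-finger parallel gripper is mounted at the origin on the work surface. World frame = base frame: x ahead of the robot, y to its left, z up, the work surface at z = 0. Lengths are in m, angles in degrees, forces in N, time in s.
With the tool pointing down it reaches from about 0.25 to 0.725 m from the base axis. Payload 9.7 kg.
Tool frame: the origin (TCP) lies at the centre of the arm's flange, where the gripper is bolted on; the fingertips stand 173 mm ahead of it and the grasp point (between the pads) lies 155 mm ahead of it; z points along the fingers, y is the line along which they close (so a half turn about z gives the same grasp; the last joint's range is limited). The gripper opens to 85 mm and grips with 20 to 120 N. Pads are 22 mm wide; open, the fingers measure 114 mm over their backs; the gripper's body (76 mm by 85 mm) begins 54 mm behind the grasp point. The pads swing forward as they close: fully open they stand 13 mm farther back than shut.
Start: joints at [-75.974, 4.979, 10.078, 95.1, 0, 90], TCP at [0.133, -0.534, 0.405] pointing down, gripper open.
Joint ranges: [-179.16, 179.16], [-48.56, 103.87], [-65.8, 70.77], [-126.05, 130.52], [-82.76, 87.17], [-180, 180]. Speed limits (degrees/s): [127.2, 127.2, 147.25, 180, 180, 180].

## Interface

Orientations are given as [roll, pitch, yaw] about the fixed x, y, z axes, in that order (R = Rz(yaw) Ry(pitch) Rx(roll)).
In Python, from workcell import monitor, camera, get_calibration, bot gives the robot as it stands.
- The arm moves only by the tool carry_out, never from a script. Its argument "targets" is text: rows parted by semicolons, each of 7 numbers parted by spaces: the shift along the tool's x, y, z in units of 0.04 m (1.0 is 0.04 m), then the turn, a rotation vector about the tool's x, y, z in units of 0.1 rad (1.0 is 0.1 rad), then the opening, from -1 (shut) to 1 (fully open), so that 0 is half open. A call has exactly 8 rows; each row shifts and turns the commanded pose from where the row before left it, along the tool's axes as they then stand; what a row does not reach is not made up. A row lasts 1/12 s, in which the tool goes at most 41.7 mm and 7.16 degrees, less where a joint would pass 70% of its speed; a pose out of reach is approached as far as the arm can. A call with a number of a shift or a turn outside -1 to 1 is refused whole. A call with a gripper value outside its range is refused whole. The fingers move at their own pace and stop on an object; "newtons" is the grip in N (left out, the last holds). Time passes only in rows, so rows that do not move let the fingers close, or fill a call up. It gives the time, the measured TCP pose, the force, the opening and the grip force at its end, in the units of the state.
- monitor.get_obs(): the state, without advancing time (a new reading comes with each control period).
- camera(name): name is "side" or "top" or "wrist"; returns the picture (420x560x3 uint8, red, green, blue); there is no depth.
- get_calibration(name): a dict with "fx", "fy", "cx", "cy" (pixels), "view" (4x4, takes a point from world to camera coordinates). Camera axes: x right, y down, z forward; pixel columns grow to the right and rows downward; lengths in m; the calibration is good to about 2 mm. A picture is of the moment at which its call begins: read the wrist's pose just before it. get_calibration takes no time and is no camera call; for the wrist camera it gives the pose at the moment of the call.
- bot.job_done(): hands the job in; it is judged then, once.
The state is a dict: "time": time; "q": joint angles; "qd": joint speeds; "joint_efforts": joint torques, N m; "ee_pos": TCP position; "tcp_rot": TCP orientation; "wrist_force": force on the tool from outside, world axes, zero at the start; "torque": the same for the moment, N m; "opening": finger opening in m; "grasp_force": force on a finger pad.
Only numpy, scipy, OpenCV 4.12 (cv2) and the standard library are available. Lean on these libraries where they do the work, as an engineer would, in place of code of your own. Each camera call takes 0.05 s, during which the arm holds its last target. There are 200 camera calls.

## Task

Draw the taper gauge (the tool with the flat paddle handle) out of the rack and slide its blade straight down, upright, between the two plates of the spring clamp, near the middle of their width, until it drags snugly on both: pressed in far enough to push the sprung plate back by a millimetre or so (about 8 mm deeper than first touch), without ever forcing it wide open. Finish while still gripping the gauge's handle and holding it steady at that depth so the reading can be taken; do not let go. Leave the other tools and everything else on the bench alone.

Things in the scene. Friction and masses are not known exactly. Their poses are not given: they have to be found in the camera images.
- gauge_handle (a point): The taper gauge: a flat wooden paddle handle 12 mm thick (x), 32 mm wide (y) and 48 mm tall (z) on a brass collar (24 x 40 x 5 mm) over a steel wedge blade. It hangs upright in the rack by its collar, 90 g. This point is the centre of the handle; own x runs through the thickness of handle and blade, z up. The only flat handle of the three tools in the rack.
- gauge_tip (a point): Middle of the lower edge of the gauge's blade, 109 mm below the handle's centre. The blade is 24 mm wide (own y), 2 mm thick at this edge and thickens evenly, alike on both faces, by 1 mm every 8 mm to 12 mm at the collar, 80 mm up. Same axes as the handle.
- rack: Wooden tool rack, fixed: a board 60 mm (x) by 210 mm (y), top 100 mm above the work surface, on two end legs, with three equal slots 17 x 29 mm in a row along its y, 65 mm apart, the middle one at its centre. Three tools hang in it by their collars, in any order, with their own axes along the rack's; their handles reach up to 153 mm above the work surface, so lift the gauge's tip over that before moving aside. Origin: centre underneath, z up.
- clamp: Bench spring clamp, fixed: grey base 170 mm (x) by 100 mm (y), carrying two upright steel plates that face each other across its x, 44 mm wide (y) and 60 mm tall plus a bevelled mouth 10 mm high on top, so that the mouth is 16 mm wider than the gap. Plates reach from 35 to 105 mm above the work surface. Both sit on a head that slides freely some 6 mm either way along x, so the gap centres itself on a blade. Origin: centre underneath, z up.
- set_mouth (a point): Fixed-setting plate (on the -x side, with a brass screw behind): the middle of its inner face, carried up to the level of the plate's top (105 mm above the work surface). Axes of the clamp: x across the gap towards the other plate, z up. The parallel gap begins 10 mm below this level. It does not yield.
- jaw_mouth (a point): Sprung plate (on the +x side, with a coil spring behind): the same point of its inner face. The gap is the x distance between the two mouths: 4 to 7 mm when empty, so the blade can go in well over 20 mm before it touches both plates.
- jaw (a joint): How far the sprung plate is pushed back from rest, m: 0 at rest, hard stop at 0.004. Its spring pushes with 3 N at rest, plus 1.2 N per mm. Blade just touching both plates and deeper by 8 mm: 1 mm. Pushing the blade in then takes roughly 3 to 10 N.
- file_handle (a point): File in the rack: round wooden handle 24 mm across, 48 mm tall; this point is the handle's centre. Not needed; leave alone.
- scraper_handle (a point): Scraper in the rack: square wooden handle 22 x 22 mm, 42 mm tall; this point is the handle's centre. Not needed; leave alone.
- handpiece: Black motor handpiece lying on the bench, 150 mm long (x), 22 mm thick, with a short bur. Origin underneath. Leave alone.
- bur_pot: White ceramic pot, 60 mm across, 50 mm tall. Origin underneath. Leave alone.
- wax_block: Carving wax block, 60 x 40 x 25 mm. Origin underneath. Leave alone.
- weight: Knobbed brass weight, 40 mm across, 40 mm tall. Origin underneath. Leave alone.
- tray: Empty aluminium tray 130 x 90 x 22 mm. Origin underneath. Leave alone.
- ring_box: Black ring box 70 x 70 x 30 mm. Origin underneath. Leave alone.
There are look-alikes about, which are no part of the job. What is shaped like the part that bears gauge_handle but orange or red is not meant.

How it is judged:
By the outcome, as a careful person would: the job done as asked, in the order asked, and still so for the second after the job is handed in, while the arm keeps its last pose, push and grip.
It also fails if it takes over 45 s, if anything falls off the work surface, if the arm or the gripper's body presses on something with over 40 N, if the wrist force passes 120 N, or if a joint passes its speed limit or range.

## Working session

There is one attempt and no reset: what is moved stays moved. The work goes in short steps, Python scripts to look and compute and a tool call to move; the robot and the scene stay as the last step left them, time stands still between calls to the robot, and variables do not carry over. Pictures are saved under pics/ and viewed, at most 10 in all, crops included, and the job is handed in when it is done.

Besides the shell and the picture viewer there is one more tool, called after "Emit:" by a JSON object that holds its "fn" and its "kwargs", one argument or row to a line. carry_out: Moves the arm, as the interface text tells. Shifts and turns lie within -1 to 1; 1 stands for 0.04 m of shift or 0.1 rad of turn. Its arguments: {"type":"object","properties":{"targets":{"type":"string"},"newtons":{"type":"number"}},"required":["targets"]}

```bash
mkdir -p pics
cat > h.py <<'E'
import numpy as np,cv2
from workcell import monitor,camera,get_calibration,bot
def snap(n,f,crop=None,s=1):
    c=get_calibration(n); im=camera(n)[:,:,::-1].copy()
    cv2.imwrite('pics/raw_'+f,im)
    if crop: a,b,c0,d=crop; im=im[b:d,a:c0]
    im=cv2.resize(im,None,fx=s,fy=s,interpolation=cv2.INTER_CUBIC)
    cv2.imwrite('pics/'+f,im); return c
def ray(c,u,v):
    V=np.array(c['view']);R=V[:3,:3];t=V[:3,3]
    d=R.T@np.array([(u-c['cx'])/c['fx'],(v-c['cy'])/c['fy'],1]);return -R.T@t,d
def atz(c,u,v,z):
    o,d=ray(c,u,v);return o+d*(z-o[2])/d[2]
def proj(c,p):
    V=np.array(c['view']);q=V[:3,:3]@np.array(p)+V[:3,3];return q[0]/q[2]*c['fx']+c['cx'],q[1]/q[2]*c['fy']+c['cy']
E
python3 - <<'E'
from h import *
for n in('top','side'):
    c=snap(n,n+'1.png',s=1.42); print(n,c['fx'],c['cx'],c['cy'],np.round(np.array(c['view']),4).tolist())
print(monitor.get_obs())
E
```

```text
top 475.94575440710315 288.4186414456454 210.27067366930277 [[0.0123, -0.9998, -0.0152, 0.0608], [-0.9987, -0.0115, -0.0496, 0.5463], [0.0495, 0.0158, -0.9987, 1.3308], [0.0, 0.0, 0.0, 1.0]]
side 430.7785328904163 276.1816435879491 208.75480310495885 [[-0.7833, -0.6217, 0.0014, 0.4629], [-0.4069, 0.5109, -0.7573, 0.2853], [0.47, -0.5937, -0.6531, 0.8315], [0.0, 0.0, 0.0, 1.0]]
{'time': 0.1, 'q': array([-7.59738969e+01,  5.00762730e+00,  1.00390906e+01,  9.50992720e+01,
       -8.71772601e-04,  9.00002583e+01]), 'qd': array([-0.09862418, -0.05014044,  0.066454  , -0.08871791,  0.06078739,
       -0.15899203]), 'joint_efforts': array([-3.72367658e-04, -5.21562302e+01,  4.65653408e+01,  1.59231835e-02,
       -7.25829227e-05,  6.21166222e-06]), 'ee_pos': array([ 0.13329895, -0.53360415,  0.40405779]), 'tcp_rot': array([-1.79932191e+02,  8.72077639e-04,  1.40258458e+01]), 'wrist_force': array([-0.54147949,  0.06033833, -0.92654006]), 'torque': array([-0.04045026,  0.00322618,  0.02495387]), 'grasp_force': 0.0, 'opening': 0.08541629866759658}
```

View pics/top1.png

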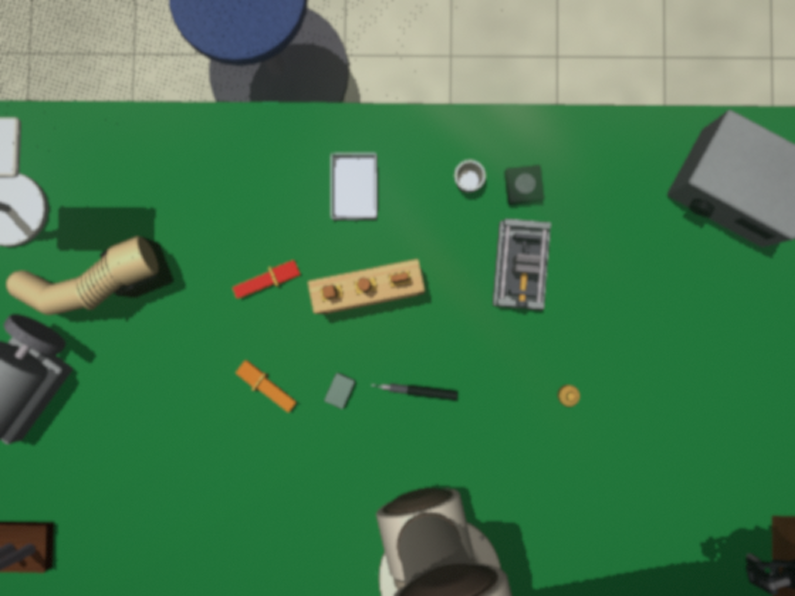

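View pics/side1.png

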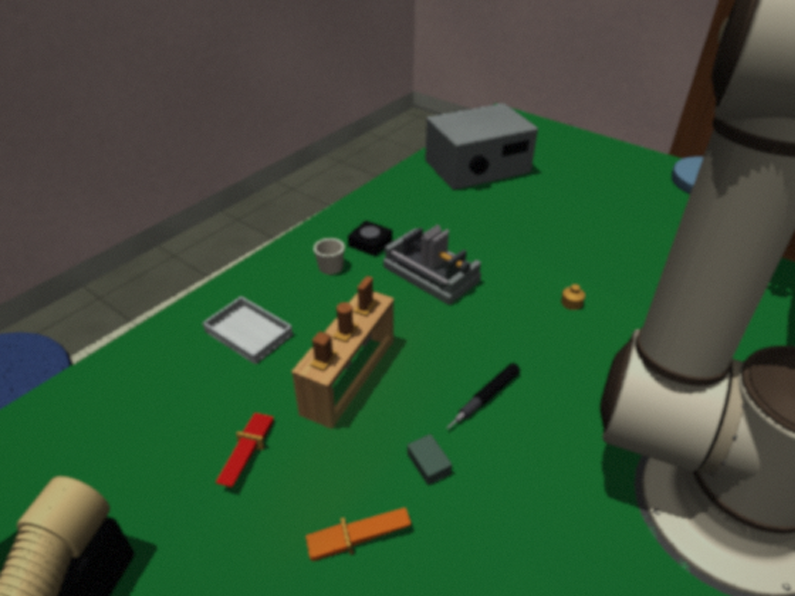

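The top view shows the rack at about (366,285), with the flat handle at its right end (400,277). The clamp is at (522,265), with its brass screw at the lower (−x) end. The red and orange look-alikes lie on the bench. I'll measure these.

Run:
```python
from h import *
c=get_calibration('top');s=1.42
P=lambda u,v,z:np.round(atz(c,u/s,v/s,z),4)
L=[P(330,292,.145),P(365,285,.15),P(400,277.5,.153)]
print('handles',L)
k=[P(*p,.1) for p in((308,283),(417,260),(425,291),(315,313))];print('rack',k,np.mean(k,0))
d=k[0]-k[1]+k[3]-k[2];print('rack y dir',np.degrees(np.arctan2(d[1],d[0]))-90)
k=[P(*p,.03) for p in((503,221),(551,222),(545,310),(495,306))];print('clamp',k,np.mean(k,0))
d=k[0]-k[3]+k[1]-k[2];print('clamp x dir',np.degrees(np.arctan2(d[1],d[0])))
cs=get_calibration('side')
for n,p in(('g',L[2]),):print(np.array(proj(cs,p))*s)
cw=get_calibration('wrist');print(np.round(cw['view'],3).tolist(),cw['fx'])
```

```text
handles [array([0.5493, 0.2086, 0.145 ]), array([0.5622, 0.1453, 0.15  ]), array([0.5762, 0.0827, 0.153 ])]
rack [array([0.5682, 0.2561, 0.1   ]), array([0.6136, 0.0529, 0.1   ]), array([0.5557, 0.0374, 0.1   ]), array([0.5123, 0.2419, 0.1   ])] [0.56245  0.147075 0.1     ]
rack y dir 12.287526121041381
clamp [array([ 0.7001, -0.1155,  0.03  ]), array([ 0.6991, -0.2099,  0.03  ]), array([ 0.5254, -0.1985,  0.03  ]), array([ 0.5321, -0.1007,  0.03  ])] [ 0.614175 -0.15615   0.03    ]
clamp x dir -4.384600358421624
[366.77780591 281.85204089]
[[0.243, -0.97, -0.002, -0.549], [-0.937, -0.235, 0.259, -0.033], [-0.252, -0.061, -0.966, 0.379], [0.0, 0.0, 0.0, 1.0]] 294.07731068961334
```

```bash
cat >> h.py <<'E'
from scipy.spatial.transform import Rotation as Ro
def plan(pos,yaw,n,op,s=None):
    """n equal rows from the measured pose to TCP pos, tool down with yaw"""
    s=s or monitor.get_obs()
    R=Ro.from_euler('xyz',s['tcp_rot'],degrees=True);G=Ro.from_euler('xyz',[180,0,yaw],degrees=True)
    w=(R.inv()*G).as_rotvec()/n; dp=(np.array(pos)-s['ee_pos'])/n; out=[]
    for i in range(n):
        sh=R.inv().apply(dp)/.04; out.append(' '.join('%.2f'%x for x in [*sh,*(w/.1)])+' %g'%op); R=R*Ro.from_rotvec(w)
    for k in range(0,n,8): print('; '.join(out[k:k+8]))
E
python3 - <<'E'
from h import *
s=monitor.get_obs();V=np.array(get_calibration('wrist')['view']);R=Ro.from_euler('xyz',s['tcp_rot'],degrees=True)
o=-V[:3,:3].T@V[:3,3];print('cam in tool',R.inv().apply(o-s['ee_pos']),R.inv().apply(V[2,:3]))
plan([.60,-.155,.40],86,16,1)
E
```

```text
cam in tool [0.06682089 0.00020351 0.03102519] [-2.59375598e-01 -6.30915295e-04  9.65776320e-01]
0.85 -0.40 0.01 -0.00 -0.00 -0.79 1; 0.88 -0.33 0.01 -0.00 -0.00 -0.79 1; 0.90 -0.26 0.01 -0.00 -0.00 -0.79 1; 0.92 -0.19 0.01 -0.00 -0.00 -0.79 1; 0.93 -0.11 0.01 -0.00 -0.00 -0.79 1; 0.94 -0.04 0.01 -0.00 -0.00 -0.79 1; 0.94 0.03 0.01 -0.00 -0.00 -0.79 1; 0.93 0.11 0.01 -0.00 -0.00 -0.79 1
0.92 0.18 0.01 -0.00 -0.00 -0.79 1; 0.91 0.25 0.01 -0.00 -0.00 -0.79 1; 0.88 0.32 0.01 -0.00 -0.00 -0.79 1; 0.85 0.39 0.01 -0.00 -0.00 -0.79 1; 0.82 0.45 0.01 -0.00 -0.00 -0.79 1; 0.78 0.52 0.01 -0.00 -0.00 -0.79 1; 0.74 0.58 0.01 -0.00 -0.00 -0.79 1; 0.69 0.63 0.01 -0.00 -0.00 -0.79 1
```

Emit:
{"fn": "carry_out", "kwargs": {
  "targets": "0.85 -0.40 0 0 0 -0.79 1; 0.88 -0.33 0 0 0 -0.79 1; 0.90 -0.26 0 0 0 -0.79 1; 0.92 -0.19 0 0 0 -0.79 1; 0.93 -0.11 0 0 0 -0.79 1; 0.94 -0.04 0 0 0 -0.79 1; 0.94 0.03 0 0 0 -0.79 1; 0.93 0.11 0 0 0 -0.79 1"
}}

```text
time: 0.77
ee_pos: [0.3674, -0.3425, 0.4045]
tcp_rot: [-180.0, -0.0, 50.5]
wrist_force: [-0.1, -1.0, 1.0]
opening: 0.0854
grasp_force: 0.0
```

Emit:
{"fn": "carry_out", "kwargs": {
  "targets": "0.92 0.18 0 0 0 -0.79 1; 0.91 0.25 0 0 0 -0.79 1; 0.88 0.32 0 0 0 -0.79 1; 0.85 0.39 0 0 0 -0.79 1; 0.82 0.45 0 0 0 -0.79 1; 0.78 0.52 0 0 0 -0.79 1; 0.74 0.58 0 0 0 -0.79 1; 0.69 0.63 0 0 0 -0.79 1"
}}

```text
time: 1.43
ee_pos: [0.5996, -0.1523, 0.4042]
tcp_rot: [-180.0, -0.0, 86.7]
wrist_force: [0.0, -1.3, -0.1]
opening: 0.085
grasp_force: 0.0
```

Run:
```python
from h import *
s=monitor.get_obs();print(s['time'],s['ee_pos'],s['tcp_rot'],s['q'])
c=snap('wrist','w1.png',s=1.42);np.save('w1.npy',c)
print(np.array(proj(c,[.614,-.156,.105]))*1.42)
```

```text
1.4333 [ 0.59959532 -0.15230497  0.40422964] [-1.79967470e+02 -2.39534242e-03  8.66825398e+01] [-1.42517489e+01  1.47961300e+01  2.12246636e+01  9.64609273e+01
 -3.81851581e-03  7.90657116e+01]
[420.92443956 296.51029002]
```

View pics/w1.png

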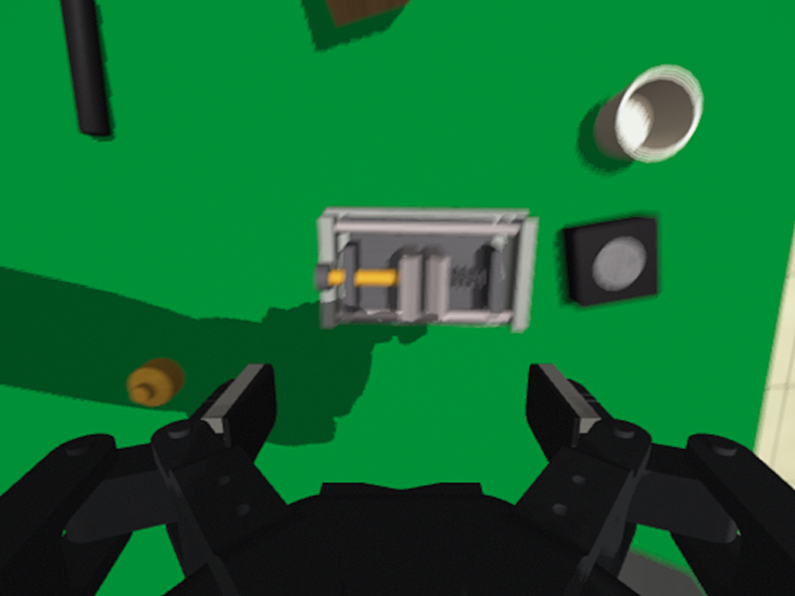

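The wrist view shows the clamp at (425,270) with the gap between the plates at about x=424, and the brass screw on the left (−x). I'll zoom in on it.

Run:
```python
from h import *
im=cv2.imread('pics/raw_w1.png')[135:240,215:385]
cv2.imwrite('pics/w1z.png',cv2.resize(im,None,fx=4.7,fy=4.7,interpolation=cv2.INTER_CUBIC))
plan([.562,.0797,.40],102.3,8,1)
```

```text
0.71 -0.16 0.01 -0.00 -0.00 -0.33 1; 0.71 -0.14 0.01 -0.00 -0.00 -0.33 1; 0.72 -0.12 0.01 -0.00 -0.00 -0.33 1; 0.72 -0.09 0.01 -0.00 -0.00 -0.33 1; 0.72 -0.07 0.01 -0.00 -0.00 -0.33 1; 0.72 -0.05 0.01 -0.00 -0.00 -0.33 1; 0.73 -0.02 0.01 -0.00 -0.00 -0.33 1; 0.73 0.00 0.01 -0.00 -0.00 -0.33 1
```

View pics/w1z.png

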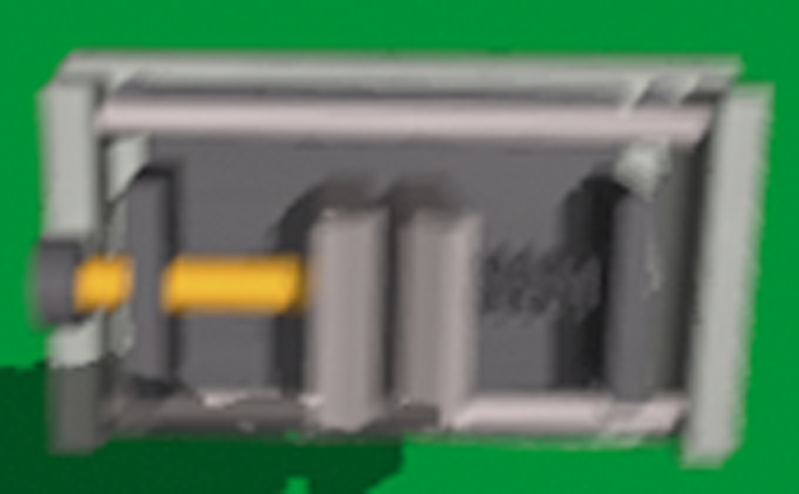

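The plates show at zoomed x 310–385 and 402–480, y 212–425. That puts the gap centre at zoomed (393,319).

Run:
```python
from h import *
c=np.load('w1.npy',allow_pickle=True).item()
P=lambda u,v,z:atz(c,215+u/4.7,135+v/4.7,z)
for n,p in dict(gapctr=(393,319),l=(385,319),r=(402,319),gt=(395,212),gb=(392,425)).items():print(n,np.round(P(*p,.097),4))
a=P(310,212,.105);b=P(480,212,.105);print('outer width',np.linalg.norm(a-b))
d=P(395,212,.097)-P(392,425,.097);print('yaw',np.degrees(np.arctan2(d[1],d[0]))-90,np.linalg.norm(d))
d=P(700,105,.04)-P(105,105,.04);print('yaw rail',np.degrees(np.arctan2(d[1],d[0])))
d=P(738,62,.04)-P(70,57,.04);print('yaw rail',np.degrees(np.arctan2(d[1],d[0])))
```

```text
gapctr [ 0.6167 -0.1523  0.097 ]
l [ 0.615  -0.1522  0.097 ]
r [ 0.6185 -0.1524  0.097 ]
gt [ 0.618  -0.1302  0.097 ]
gb [ 0.6155 -0.175   0.097 ]
outer width 0.033178920747987416
yaw -3.256236782959249 0.044859948230586096
yaw rail -3.3022553274178983
yaw rail -3.723820145209894
```

Emit:
{"fn": "carry_out", "kwargs": {
  "targets": "0.71 -0.16 0 0 0 -0.33 1; 0.71 -0.14 0 0 0 -0.33 1; 0.72 -0.12 0 0 0 -0.33 1; 0.72 -0.09 0 0 0 -0.33 1; 0.72 -0.07 0 0 0 -0.33 1; 0.72 -0.05 0 0 0 -0.33 1; 0.73 -0.02 0 0 0 -0.33 1; 0.73 0 0 0 0 -0.33 1"
}}

```text
time: 2.15
ee_pos: [0.5595, 0.0767, 0.4043]
tcp_rot: [-180.0, -0.0, 101.7]
wrist_force: [-0.3, -0.0, 0.9]
opening: 0.0853
grasp_force: 0.0
```

Run:
```python
from h import *
s=monitor.get_obs();print(s['time'],s['ee_pos'],s['tcp_rot'],s['q'])
c=snap('wrist','w2.png',crop=(170,60,410,240),s=3.3);np.save('w2.npy',c)
print((np.array(proj(c,[.576,.083,.153]))-[170,60])*3.3)
```

```text
2.15 [0.55948315 0.07671266 0.40434458] [-1.79967681e+02 -3.99325156e-03  1.01656455e+02] [7.80697990e+00 7.04515323e+00 1.22836317e+01 9.52709930e+01
 1.81446895e-03 8.61505236e+01]
[438.77325558 516.53038324]
```

View pics/w2.png

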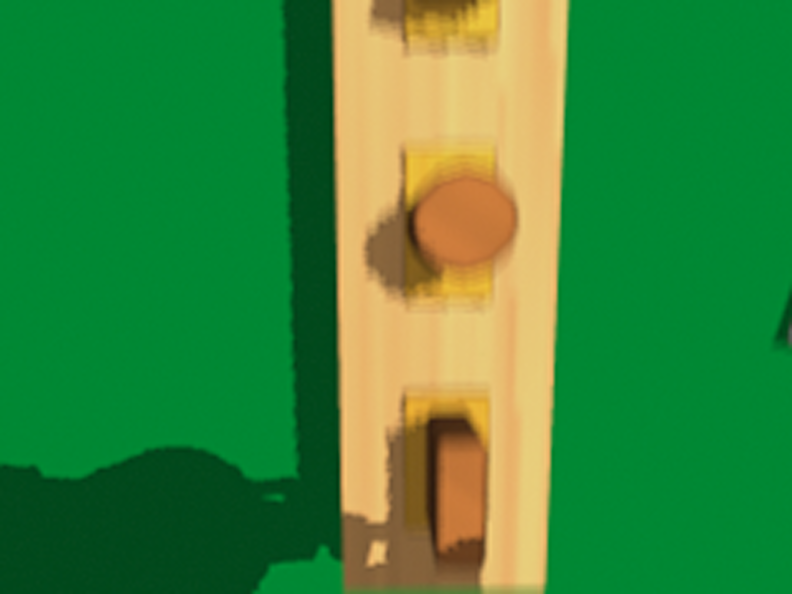

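The handle's top face spans zoomed (438–487, 432–540), and the rack edges run 333→343 (left) and 568→547 (right).

Run:
```python
from h import *
c=np.load('w2.npy',allow_pickle=True).item()
P=lambda u,v,z:atz(c,170+u/3.3,60+v/3.3,z)
a,b=P(438,487,.153),P(487,487,.153);t,u=P(462,433,.153),P(462,542,.153)
print('handle',P(462.5,487,.153),np.linalg.norm(a-b),np.linalg.norm(t-u))
for x,y in(((333,0),(343,585)),((568,0),(547,585))):
    d=P(*x,.1)-P(*y,.1);print('yaw',np.degrees(np.arctan2(d[1],d[0]))-90)
l,r=P(338,300,.1),P(557,300,.1);print('rack w',np.linalg.norm(l-r))
# collar: x 404-492 top z .105, y top edge 395
print('collar',P(404,460,.105),P(490,400,.105),'file coll',P(450,225,.105))
```

```text
handle [0.5798556  0.09113026 0.153     ] 0.01146449353590985 0.0263121270236416
yaw 12.180261967894154
yaw 12.423606428668165
rack w 0.060467123290199404
collar [0.56887267 0.08461388 0.105     ] [0.58870518 0.10616237 0.105     ] file coll [0.56735401 0.14958414 0.105     ]
```

Run:
```python
from h import *
plan([.580,.088,.404],102.3,2,.2)
print((.4043-.284)/.04/6)
```

```text
0.04 0.28 0.01 -0.00 -0.01 -0.03 0.2; 0.04 0.28 0.01 -0.00 -0.01 -0.03 0.2
0.5012500000000001
```

Emit:
{"fn": "carry_out", "kwargs": {
  "targets": "0.04 0.28 0 0 0 -0.03 0.2; 0.04 0.28 0 0 0 -0.03 0.2; 0 0 0.5 0 0 0 0.2; 0 0 0.5 0 0 0 0.2; 0 0 0.5 0 0 0 0.2; 0 0 0 0 0 0 0.2; 0 0 0 0 0 0 0.2; 0 0 0 0 0 0 0.2"
}}

```text
time: 2.87
ee_pos: [0.5813, 0.083, 0.3458]
tcp_rot: [180.0, 0.0, 101.9]
wrist_force: [-0.5, -0.2, -0.0]
opening: 0.0514
grasp_force: 0.0
```

Run:
```python
from h import *
s=monitor.get_obs();print(s['time'],s['ee_pos'],s['tcp_rot'])
c=snap('wrist','w3.png',crop=(130,140,430,365),s=2.66);np.save('w3.npy',c)
print((np.array(proj(c,[.580,.088,.153]))-[130,140])*2.66)
plan([.580,.088,.284],102.3,4,.2)
```

```text
2.8667 [0.58129328 0.08302705 0.34578755] [1.79954427e+02 2.33403589e-03 1.01909527e+02]
[396.46226606 265.98217849]
0.03 -0.00 0.39 0.00 0.00 -0.02 0.2; 0.03 -0.00 0.39 0.00 0.00 -0.02 0.2; 0.03 -0.00 0.39 0.00 0.00 -0.02 0.2; 0.03 -0.00 0.39 0.00 0.00 -0.02 0.2
```

View pics/w3.png

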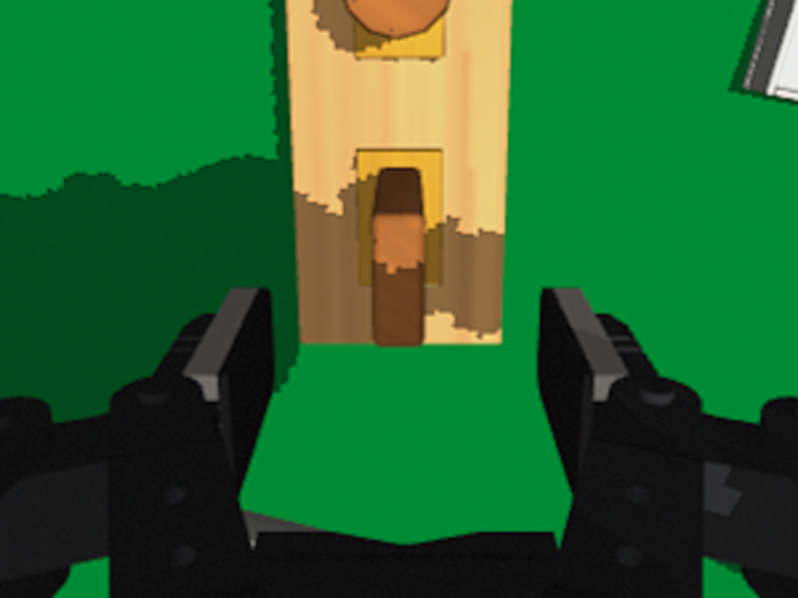

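The handle's top face is centred at zoomed (398,279). The predicted point was (396,266), so the true centre is about 3 mm lower, near (0.5806, 0.085).

Run:
```python
from h import *
c=np.load('w3.npy',allow_pickle=True).item()
P=lambda u,v,z:atz(c,130+u/2.66,140+v/2.66,z)
g=P(398,279,.153);print(g,np.linalg.norm(P(398,212,.153)-P(398,346,.153)),np.linalg.norm(P(372,279,.153)-P(424,279,.153)))
plan([g[0],g[1],.284],102.3,4,.2)
```

```text
[0.5809541  0.08508377 0.153     ] 0.03156096470224182 0.01147338738772557
0.01 -0.00 0.39 0.00 0.00 -0.02 0.2; 0.01 -0.00 0.39 0.00 0.00 -0.02 0.2; 0.01 -0.00 0.39 0.00 0.00 -0.02 0.2; 0.01 -0.00 0.39 0.00 0.00 -0.02 0.2
```

Emit:
{"fn": "carry_out", "kwargs": {
  "targets": "0.01 0 0.39 0 0 -0.02 0.2; 0.01 0 0.39 0 0 -0.02 0.2; 0.01 0 0.39 0 0 -0.02 0.2; 0.01 0 0.39 0 0 -0.02 0.2; 0 0 0 0 0 0 0.2; 0 0 0 0 0 0 0.2; 0 0 0 0 0 0 -0.4; 0 0 0 0 0 0 -0.6",
  "newtons": 60
}}

```text
time: 3.58
ee_pos: [0.5813, 0.0847, 0.2841]
tcp_rot: [179.9, 0.0, 102.4]
wrist_force: [-0.2, -0.3, -0.5]
opening: 0.028
grasp_force: 0.0
```

Emit:
{"fn": "carry_out", "kwargs": {
  "targets": "0 0 0 0 0 0 -1; 0 0 0 0 0 0 -1; 0 0 0 0 0 0 -1; 0 0 0 0 0 0 -1; 0 0 0 0 0 0 -1; 0 0 0 0 0 0 -1; 0 0 0 0 0 0 -1; 0 0 0 0 0 0 -1",
  "newtons": 60
}}

```text
time: 4.25
ee_pos: [0.5811, 0.0847, 0.2837]
tcp_rot: [179.9, 0.0, 102.4]
wrist_force: [-0.1, -0.2, 6.5]
opening: 0.0114
grasp_force: 59.2
```

Emit:
{"fn": "carry_out", "kwargs": {
  "targets": "0 0 -0.3 0 0 0 -1; 0 0 -0.6 0 0 0 -1; 0 0 -0.7 0 0 0 -1; 0 0 -0.7 0 0 0 -1; 0 0 -0.7 0 0 0 -1; 0 0 -0.7 0 0 0 -1; 0 0 -0.3 0 0 0 -1; 0 0 0 0 0 0 -1"
}}

```text
time: 4.92
ee_pos: [0.5807, 0.0846, 0.4465]
tcp_rot: [179.7, 0.0, 102.4]
wrist_force: [0.1, -0.1, -1.1]
opening: 0.0116
grasp_force: 58.5
```

Run:
```python
from h import *
s=monitor.get_obs();print(s)
plan([.6167,-.1523,.435],86.5,16,-1)
```

```text
{'time': 4.9167, 'q': array([8.28927035e+00, 1.12551474e+01, 2.17905661e+01, 1.00224229e+02,
       1.35962525e-03, 8.59148859e+01]), 'qd': array([ 0.03716382,  0.62310497, -5.13265645, -3.30809694, -0.02132616,
       -0.03722587]), 'joint_efforts': array([-3.20640429e-04, -5.65086758e+01,  4.60566223e+01,  7.55548999e-01,
       -4.95340300e-04, -6.69374785e-06]), 'ee_pos': array([0.58070659, 0.08460755, 0.44647485]), 'tcp_rot': array([1.79689504e+02, 2.08123565e-02, 1.02374332e+02]), 'wrist_force': array([ 0.1226387 , -0.14165202, -1.14985783]), 'torque': array([ 0.0212617 , -0.02523067,  0.01100764]), 'grasp_force': 58.52227449417114, 'opening': 0.011625313698928944}
-0.37 -0.02 0.02 0.00 -0.00 0.17 -1; -0.37 -0.02 0.02 0.00 -0.00 0.17 -1; -0.37 -0.01 0.02 0.00 -0.00 0.17 -1; -0.37 -0.01 0.02 0.00 -0.00 0.17 -1; -0.37 0.00 0.02 0.00 -0.00 0.17 -1; -0.37 0.01 0.02 0.00 -0.00 0.17 -1; -0.37 0.01 0.02 0.00 -0.00 0.17 -1; -0.37 0.02 0.02 0.00 -0.00 0.17 -1
-0.37 0.03 0.02 0.00 -0.00 0.17 -1; -0.37 0.03 0.02 0.00 -0.00 0.17 -1; -0.37 0.04 0.02 0.00 -0.00 0.17 -1; -0.37 0.05 0.02 0.00 -0.00 0.17 -1; -0.37 0.05 0.02 0.00 -0.00 0.17 -1; -0.37 0.06 0.02 0.00 -0.00 0.17 -1; -0.37 0.07 0.02 0.00 -0.00 0.17 -1; -0.37 0.07 0.02 0.00 -0.00 0.17 -1
```

Emit:
{"fn": "carry_out", "kwargs": {
  "targets": "-0.37 -0.02 0 0 0 0.17 -1; -0.37 -0.02 0 0 0 0.17 -1; -0.37 -0.01 0 0 0 0.17 -1; -0.37 -0.01 0 0 0 0.17 -1; -0.37 0 0 0 0 0.17 -1; -0.37 0.01 0 0 0 0.17 -1; -0.37 0.01 0 0 0 0.17 -1; -0.37 0.02 0 0 0 0.17 -1"
}}

```text
time: 5.58
ee_pos: [0.5987, -0.0338, 0.442]
tcp_rot: [-180.0, -0.0, 94.5]
wrist_force: [0.6, 0.1, -1.0]
opening: 0.0114
grasp_force: 58.5
```

Emit:
{"fn": "carry_out", "kwargs": {
  "targets": "-0.37 0.03 0 0 0 0.17 -1; -0.37 0.03 0 0 0 0.17 -1; -0.37 0.04 0 0 0 0.17 -1; -0.37 0.05 0 0 0 0.17 -1; -0.37 0.05 0 0 0 0.17 -1; -0.37 0.06 0 0 0 0.17 -1; -0.37 0.07 0 0 0 0.17 -1; -0.37 0.07 0 0 0 0.17 -1"
}}

```text
time: 6.25
ee_pos: [0.6172, -0.1522, 0.4423]
tcp_rot: [-180.0, -0.0, 86.7]
wrist_force: [0.4, -0.2, -0.9]
opening: 0.0116
grasp_force: 58.4
```

Run:
```python
from h import *
c=snap('wrist','w4.png',s=1.42);np.save('w4.npy',c)
s=monitor.get_obs();print(s['time'],s['ee_pos'],s['tcp_rot'])
print(np.array(proj(c,[.6167,-.1523,.1]))*1.42)
```

```text
6.3 [ 0.61740758 -0.15433367  0.4417898 ] [-1.79985305e+02  5.30154717e-02  8.65354497e+01]
[398.2581661 279.0873794]
```

View pics/w4.png

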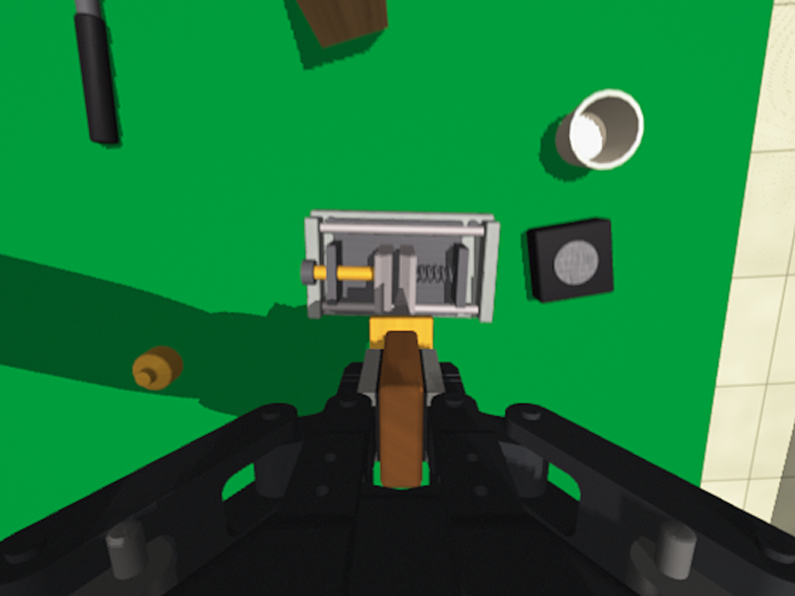

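The gauge is held upright (handle at u≈402). The clamp plates are at about (397,275), partly hidden by the collar and blade. I'll zoom once more.

Run:
```python
from h import *
im=cv2.imread('pics/raw_w4.png')[160:260,235:325]
im=cv2.resize(im,None,fx=6,fy=6,interpolation=cv2.INTER_CUBIC)
cv2.imwrite('pics/w4z.png',im)
c=np.load('w4.npy',allow_pickle=True).item()
for p in([.6167,-.1523,.097],[.6179,-.1313,.097],[.6155,-.1733,.097]):print((np.array(proj(c,p))-[235,160])*6)
s=monitor.get_obs();tz=s['ee_pos'][2]-.2637
R=Ro.from_euler('xyz',s['tcp_rot'],degrees=True)
for e in(-12,12):print('tip',(np.array(proj(c,s['ee_pos']+R.apply([e/1000,0,.2637])))-[235,160])*6)
```

```text
[272.88037634 215.82246607]
[272.66195456 100.36521309]
[273.09151467 327.42970051]
tip [274.71770624 435.39231855]
tip [275.03681194 267.83652196]
```

View pics/w4z.png

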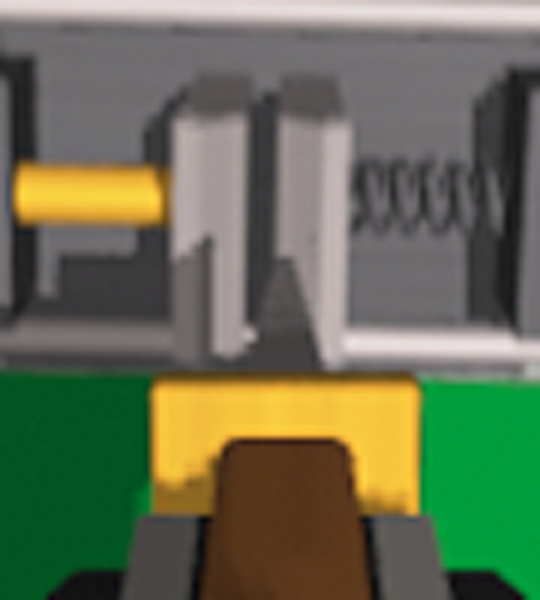

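The zoom shows the parallel gap at u 247–276 (centre 261.5), and the blade tip at u≈288. The tip is therefore about 4 mm too far toward +x. I'll shift it, lower to just above the mouth and look again.

Emit:
{"fn": "carry_out", "kwargs": {
  "targets": "0 -0.1 0 0 0 0 -1; 0 0 0.3 0 0 0 -1; 0 0 0.4 0 0 0 -1; 0 0 0.4 0 0 0 -1; 0 0 0.3 0 0 0 -1; 0 0 0 0 0 0 -1; 0 0 0 0 0 0 -1; 0 0 0 0 0 0 -1"
}}

```text
time: 6.97
ee_pos: [0.6129, -0.1502, 0.3875]
tcp_rot: [179.9, 0.0, 86.8]
wrist_force: [-0.7, -0.4, 0.3]
opening: 0.0116
grasp_force: 58.5
```

Run:
```python
from h import *
s=monitor.get_obs();print(s['time'],s['ee_pos'],s['tcp_rot'],s['wrist_force'])
c=snap('wrist','w5.png',crop=(220,150,345,250),s=6);np.save('w5.npy',c)
for e in(-12,0,12):print('tip',(np.array(proj(c,s['ee_pos']+Ro.from_euler('xyz',s['tcp_rot'],degrees=True).apply([e/1000,0,.2637])))-[220,150])*6)
for p in([.6146,-.1523,.097],):print((np.array(proj(c,p))-[220,150])*6)
```

```text
6.9667 [ 0.61290438 -0.15018938  0.38745992] [1.79934212e+02 5.98907938e-03 8.68097636e+01] [-0.67932158 -0.35408003  0.2854108 ]
tip [363.23909112 480.01624811]
tip [363.13790469 396.76566357]
tip [363.03408815 311.35116558]
[373.90503488 361.51098275]
```

View pics/w5.png

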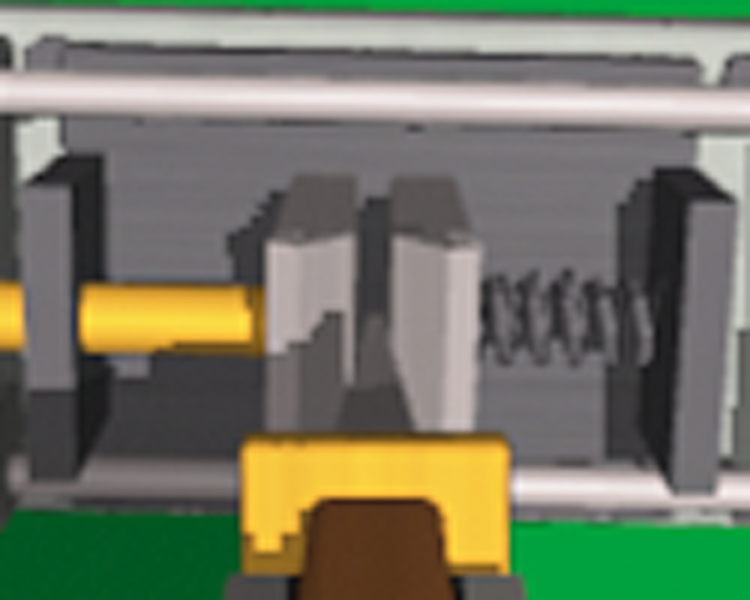

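The blade tip (u 362–386) is now centred over the gap (356–392). The plates' +y edge is at v=240. I'll check the position along the plate width.

Run:
```python
from h import *
c=np.load('w5.npy',allow_pickle=True).item()
P=lambda u,v,z:atz(c,220+u/6,150+v/6,z)
print('plate +y end',P(374,240,.105),'-> centre y',P(374,240,.105)[1]-.022)
print('tip +y end',P(374,318,.3875-.2637),'->',P(374,318,.3875-.2637)[1]-.012)
```

```text
plate +y end [ 0.61572238 -0.13209037  0.105     ] -> centre y -0.15409037365994724
tip +y end [ 0.6153031  -0.13924673  0.1238    ] -> -0.15124673301664504
```

Emit:
{"fn": "carry_out", "kwargs": {
  "targets": "-0.07 0 0 0 0 0 -1; 0 0 0.15 0 0 0 -1; 0 0 0.2 0 0 0 -1; 0 0 0.2 0 0 0 -1; 0 0 0.2 0 0 0 -1; 0 0 0.2 0 0 0 -1; 0 0 0.1 0 0 0 -1; 0 0 0 0 0 0 -1"
}}

```text
time: 7.68
ee_pos: [0.6127, -0.1531, 0.3426]
tcp_rot: [-179.9, -0.0, 86.8]
wrist_force: [-0.8, 0.2, -1.0]
opening: 0.0112
grasp_force: 58.5
```

Emit:
{"fn": "carry_out", "kwargs": {
  "targets": "0 0 0 0 0 0 -1; 0 0 0 0 0 0 -1; 0 0 0 0 0 0 -1; 0 0 0 0 0 0 -1; 0 0 0 0 0 0 -1; 0 0 0 0 0 0 -1; 0 0 0 0 0 0 -1; 0 0 0 0 0 0 -1"
}}

```text
time: 8.35
ee_pos: [0.6128, -0.1532, 0.3443]
tcp_rot: [-180.0, -0.0, 86.8]
wrist_force: [1.1, 0.4, -1.8]
opening: 0.0114
grasp_force: 58.5
```

Emit:
{"fn": "carry_out", "kwargs": {
  "targets": "0 0 0.025 0 0 0 -1; 0 0 0.025 0 0 0 -1; 0 0 0 0 0 0 -1; 0 0 0 0 0 0 -1; 0 0 0 0 0 0 -1; 0 0 0 0 0 0 -1; 0 0 0 0 0 0 -1; 0 0 0 0 0 0 -1"
}}

```text
time: 9.02
ee_pos: [0.6128, -0.1532, 0.3423]
tcp_rot: [180.0, -0.0, 86.8]
wrist_force: [-0.4, 0.0, -0.3]
opening: 0.0116
grasp_force: 58.5
```

Emit:
{"fn": "carry_out", "kwargs": {
  "targets": "0 0 0.05 0 0 0 -1; 0 0 0 0 0 0 -1; 0 0 0 0 0 0 -1; 0 0 0 0 0 0 -1; 0 0 0 0 0 0 -1; 0 0 0 0 0 0 -1; 0 0 0 0 0 0 -1; 0 0 0 0 0 0 -1"
}}

```text
time: 9.68
ee_pos: [0.6128, -0.1532, 0.3403]
tcp_rot: [180.0, -0.0, 86.8]
wrist_force: [-0.1, -0.3, -0.5]
opening: 0.0115
grasp_force: 58.5
```

Emit:
{"fn": "carry_out", "kwargs": {
  "targets": "0 0 0.05 0 0 0 -1; 0 0 0 0 0 0 -1; 0 0 0 0 0 0 -1; 0 0 0 0 0 0 -1; 0 0 0 0 0 0 -1; 0 0 0 0 0 0 -1; 0 0 0 0 0 0 -1; 0 0 0 0 0 0 -1"
}}

```text
time: 10.35
ee_pos: [0.6128, -0.1532, 0.3383]
tcp_rot: [180.0, 0.0, 86.8]
wrist_force: [1.0, -0.7, -1.0]
opening: 0.0111
grasp_force: 58.5
```

Emit:
{"fn": "carry_out", "kwargs": {
  "targets": "0 0 0.05 0 0 0 -1; 0 0 0 0 0 0 -1; 0 0 0 0 0 0 -1; 0 0 0 0 0 0 -1; 0 0 0 0 0 0 -1; 0 0 0 0 0 0 -1; 0 0 0 0 0 0 -1; 0 0 0 0 0 0 -1"
}}

```text
time: 11.02
ee_pos: [0.6129, -0.1532, 0.3363]
tcp_rot: [180.0, 0.0, 86.8]
wrist_force: [0.4, 0.3, -1.3]
opening: 0.0116
grasp_force: 58.5
```

Emit:
{"fn": "carry_out", "kwargs": {
  "targets": "0 0 0.05 0 0 0 -1; 0 0 0 0 0 0 -1; 0 0 0 0 0 0 -1; 0 0 0 0 0 0 -1; 0 0 0 0 0 0 -1; 0 0 0 0 0 0 -1; 0 0 0 0 0 0 -1; 0 0 0 0 0 0 -1"
}}

```text
time: 11.68
ee_pos: [0.6128, -0.1532, 0.3343]
tcp_rot: [180.0, 0.0, 86.8]
wrist_force: [-0.4, 0.4, 0.2]
opening: 0.0114
grasp_force: 58.5
```

Emit:
{"fn": "carry_out", "kwargs": {
  "targets": "0 0 0.05 0 0 0 -1; 0 0 0 0 0 0 -1; 0 0 0 0 0 0 -1; 0 0 0 0 0 0 -1; 0 0 0 0 0 0 -1; 0 0 0 0 0 0 -1; 0 0 0 0 0 0 -1; 0 0 0 0 0 0 -1"
}}

```text
time: 12.35
ee_pos: [0.6128, -0.1532, 0.3323]
tcp_rot: [180.0, 0.0, 86.8]
wrist_force: [-0.1, -0.1, -1.4]
opening: 0.0116
grasp_force: 58.5
```

Emit:
{"fn": "carry_out", "kwargs": {
  "targets": "0 0 0.05 0 0 0 -1; 0 0 0 0 0 0 -1; 0 0 0 0 0 0 -1; 0 0 0 0 0 0 -1; 0 0 0 0 0 0 -1; 0 0 0 0 0 0 -1; 0 0 0 0 0 0 -1; 0 0 0 0 0 0 -1"
}}

```text
time: 13.02
ee_pos: [0.6128, -0.1532, 0.3303]
tcp_rot: [-180.0, 0.0, 86.8]
wrist_force: [-1.6, -0.0, -1.5]
opening: 0.0114
grasp_force: 58.5
```

Emit:
{"fn": "carry_out", "kwargs": {
  "targets": "0 0 0.05 0 0 0 -1; 0 0 0 0 0 0 -1; 0 0 0 0 0 0 -1; 0 0 0 0 0 0 -1; 0 0 0 0 0 0 -1; 0 0 0 0 0 0 -1; 0 0 0 0 0 0 -1; 0 0 0 0 0 0 -1"
}}

```text
time: 13.68
ee_pos: [0.6128, -0.1532, 0.3282]
tcp_rot: [-180.0, -0.0, 86.8]
wrist_force: [-1.0, -0.2, -1.9]
opening: 0.0118
grasp_force: 58.5
```

Emit:
{"fn": "carry_out", "kwargs": {
  "targets": "0 0 0.05 0 0 0 -1; 0 0 0 0 0 0 -1; 0 0 0 0 0 0 -1; 0 0 0 0 0 0 -1; 0 0 0 0 0 0 -1; 0 0 0 0 0 0 -1; 0 0 0 0 0 0 -1; 0 0 0 0 0 0 -1"
}}

```text
time: 14.35
ee_pos: [0.6129, -0.1532, 0.3264]
tcp_rot: [180.0, 0.0, 86.8]
wrist_force: [0.5, -0.4, 1.5]
opening: 0.0113
grasp_force: 58.7
```

Emit:
{"fn": "carry_out", "kwargs": {
  "targets": "0 0 0.05 0 0 0 -1; 0 0 0 0 0 0 -1; 0 0 0 0 0 0 -1; 0 0 0 0 0 0 -1; 0 0 0 0 0 0 -1; 0 0 0 0 0 0 -1; 0 0 0 0 0 0 -1; 0 0 0 0 0 0 -1"
}}

```text
time: 15.02
ee_pos: [0.6128, -0.1532, 0.3242]
tcp_rot: [-180.0, -0.0, 86.8]
wrist_force: [-0.8, -0.6, 1.0]
opening: 0.0113
grasp_force: 59.0
```

Emit:
{"fn": "carry_out", "kwargs": {
  "targets": "0 0 0.05 0 0 0 -1; 0 0 0 0 0 0 -1; 0 0 0 0 0 0 -1; 0 0 0 0 0 0 -1; 0 0 0 0 0 0 -1; 0 0 0 0 0 0 -1; 0 0 0 0 0 0 -1; 0 0 0 0 0 0 -1"
}}

```text
time: 15.68
ee_pos: [0.6128, -0.1532, 0.3222]
tcp_rot: [-180.0, -0.0, 86.8]
wrist_force: [-0.2, -0.2, 1.1]
opening: 0.0109
grasp_force: 58.9
```

Emit:
{"fn": "carry_out", "kwargs": {
  "targets": "0 0 0.05 0 0 0 -1; 0 0 0 0 0 0 -1; 0 0 0 0 0 0 -1; 0 0 0 0 0 0 -1; 0 0 0 0 0 0 -1; 0 0 0 0 0 0 -1; 0 0 0 0 0 0 -1; 0 0 0 0 0 0 -1"
}}

```text
time: 16.35
ee_pos: [0.6128, -0.1532, 0.3203]
tcp_rot: [-180.0, -0.0, 86.8]
wrist_force: [-0.3, -0.6, 1.2]
opening: 0.0114
grasp_force: 59.0
```

Run:
```python
from h import *
F=[]
for i in range(10):
    s=monitor.get_obs();F.append(s['wrist_force']);c=camera('side' if i else 'wrist')
    if i==0:cv2.imwrite('pics/w6.png',cv2.resize(c[:,:,::-1][100:240,200:360],None,fx=5,fy=4.2,interpolation=cv2.INTER_CUBIC))
F.append(monitor.get_obs()['wrist_force']);s=monitor.get_obs()
print(np.mean(F,0),np.std(F,0),s['ee_pos'],s['time'],s['tcp_rot'])
```

```text
[ 0.55745548 -0.22764588  0.79999029] [0.56520559 0.50267507 0.66209311] [ 0.61284791 -0.1532102   0.32022316] 16.85 [-1.79995093e+02  1.41519594e-03  8.67913248e+01]
```

View pics/w6.png

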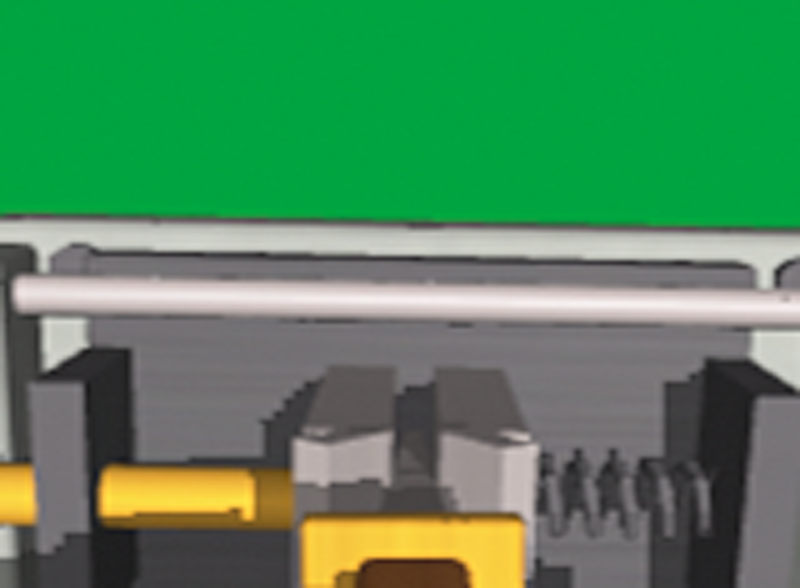

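The view shows the blade inside the gap, between plates at zoomed u 393 and 437, with the collar well above. I'll compare the plates' outer spacing with the earlier empty view to estimate jaw travel.

Run:
```python
from h import *
c5=np.load('w5.npy',allow_pickle=True).item();c6=get_calibration('wrist')
A=lambda u,v,z:atz(c5,220+u/6,150+v/6,z)
B=lambda u,v,z:atz(c6,200+u/5,100+v/4.2,z)
d=lambda f,a,b,v,z:1e3*np.linalg.norm(f(a,v,z)-f(b,v,z))
print('gap',d(A,356,392,245,.095),d(B,393,437,445,.095))
print('outer',d(A,267,480,240,.105),d(B,295,538,437,.105))
print('y end',A(374,240,.105),B(415,437,.105))
# reference length: lower posts' inner edges at same height (fixed parts)
print('posts',d(A,104,655,160,.06),d(B,131,706,355,.06))
```

```text
gap 5.416039502904587 5.982597244477275
outer 30.796120857043636 31.285188460991474
y end [ 0.61572238 -0.13209037  0.105     ] [ 0.61595588 -0.13161524  0.105     ]
posts 92.82081381724905 90.51557150015108
```

Emit:
{"fn": "carry_out", "kwargs": {
  "targets": "0 0 0.03 0 0 0 -1; 0 0 0 0 0 0 -1; 0 0 0 0 0 0 -1; 0 0 0 0 0 0 -1; 0 0 0 0 0 0 -1; 0 0 0 0 0 0 -1; 0 0 0 0 0 0 -1; 0 0 0 0 0 0 -1"
}}

```text
time: 17.52
ee_pos: [0.6129, -0.1532, 0.3192]
tcp_rot: [180.0, 0.0, 86.8]
wrist_force: [0.6, 0.4, 3.4]
opening: 0.0113
grasp_force: 59.1
```

Run:
```python
from h import *
s=monitor.get_obs();print(s['ee_pos'],s['tcp_rot'],s['wrist_force'],s['grasp_force'],s['time'])
print(bot.job_done())
```

```text
[ 0.61285946 -0.15322413  0.31917732] [1.79989881e+02 2.01806782e-03 8.67924542e+01] [0.57096105 0.43495556 3.38352676] 59.05441224575043 17.5167
the job is handed in; nothing more can be done
None
```

The gauge is upright between the clamp plates near mid-width, still gripped, about 8 mm past first touch by wrist force (roughly 1 mm of jaw travel by estimate, not measured directly); I handed the job in at 17.5 s.

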